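# Work a stuck juicer auger off its spindle and put it in the dish crate

## Task

The juicer's auger is stuck on the drive spindle of the motor base: work it off by twisting it back and forth (15 degrees or more to a side) while pulling gently upward, without lifting, tipping or dragging the base. Then lay the auger on its side on the bare worktop and let go of it, take it again across its body and put it lying flat inside the blue dish crate. Do not drop it from a height, and leave the other things on the worktop where they stand.

Things in the scene. Friction and masses are not known exactly. Their poses are not given: they have to be found in the camera images.
- spindle_foot (a point): Juicer motor base: white rounded loaf 104 (x) x 124 (y) mm, 52 mm tall, black strip on its -x side, steel deck 84 mm across on top; 2.6 kg, stands loose on rubber feet. This point: centre of the deck's top, 60 mm above the worktop, where the spindle (14 mm across, 36 mm tall) begins; z up, x and y square to the base's sides.
- spindle_tip (a point): Top of the spindle, 36 mm above the deck. Spring grips on it hold the auger by 32 to 40 N of friction, more than the base's weight (26 N): a straight pull lifts the base. While the auger turns, little pull is needed (1 rad of turn slides 9 mm round the grips): rising 2 mm per 1 rad of turn is safe. Risen 12 mm it is free of the grips, 37 mm clear of the tip.
- auger_mid (a point): The auger, a grey plastic screw 146 mm tall, 0.2 to 0.33 kg, at the start upright on the spindle, foot on the deck. This point: on its axis 73 mm from the foot; z runs from foot to head. Square grey foot flange 54 x 54 x 12 mm; round body 39 mm across up to 100 mm; square orange head 38 x 38 mm from 100 to 146 mm. Lying, this point is about 23 mm over the surface.
- auger_foot (a point): Centre of the auger's foot face (bore 18 mm across, 40 mm deep). Centre of mass about 65 mm from here. Lying on its side on a flat, the axis dips 4 degrees towards the head. Let go with its axis leaning 30 to 45 degrees and an edge of the foot on the worktop, it falls over on its side.
- auger_head (a point): Centre of the auger's square orange head, 123 mm from the foot on the axis; x and y are square to the head's flat faces, z points out of the top.
- auger_cheek (a point): Centre of the head's +x face, 19 mm from the axis; it shows how far the auger has been turned. At the start it lies on the base's +x side, within 0.05 rad.
- crate: Fixed blue open dish crate, 112 (x) x 192 (y) mm outside, 45 mm tall, walls and floor 5 mm thick (inside 102 x 182 mm). Origin at the centre of its underside on the worktop; y along its length.
- corn_tin_mid (a point): Bystander: food tin with a blue and yellow label, 75 mm across, 110 mm tall; point at its centre.
- blue_mug_mid (a point): Bystander: dark blue mug, 79 mm wide and 114 mm over its handle, 96 mm tall; point at its centre.
- spice_mid (a point): Bystander: spice jar with black cap, 41 mm across, 105 mm tall; point at its centre.
- pepper_mill_mid (a point): Bystander: wooden pepper mill, 58 mm across, 170 mm tall; point at its centre.
- pasta_jar_mid (a point): Bystander: glass jar of pasta with a grey lid, 80 mm across, 162 mm tall; point at its centre.
- honey_jar_mid (a point): Bystander: jar with a yellow lid, 63 mm across, 94 mm tall; point at its centre.
- glass_mid (a point): Bystander: small drinking glass, 51 mm across, 59 mm tall; point at its centre.

How it is judged:
On the way, in this order (a step that is already met when the one before it is completed fails the run):
1. the auger, still on the spindle, has been turned 12 degrees or more to one side (z of auger_head in the frame of spindle_foot below 0.15 m and (y of auger_cheek in the frame of spindle_foot above 0.004 m or y of auger_cheek in the frame of spindle_foot below -0.004 m)).
2. and, still on the spindle, it has been turned back to within 6 degrees of the middle (z of auger_head in the frame of spindle_foot below 0.152 m and y of auger_cheek in the frame of spindle_foot between -0.002 and 0.002 m).
3. the auger is off the spindle (z of auger_mid in the frame of spindle_foot above 0.108 m).
4. the auger lies on its side on the worktop, at rest and let go, outside the crate (angle between auger_mid's own z axis and vertical between 1.4 and 1.8 rad and height (world z) of auger_mid below 0.032 m and horizontal distance between auger_mid and crate above 0.09 m and linear speed of auger below 0.03 m/s and contact force between auger and the fingers below 0.1 N), for 0.2 s.
At the end, for the whole second after the job is handed in: The auger lies on its side on the crate's floor (axis within 10 degrees of level, its middle below 36 mm and within the crate's walls), at rest and let go; the base and the bystanders stand where they stood (x of auger_mid in the frame of crate between -0.03 and 0.03 m and y of auger_mid in the frame of crate between -0.04 and 0.04 m and height (world z) of auger_mid below 0.036 m and angle between auger_mid's own z axis and vertical between 1.4 and 1.8 rad and linear speed of auger below 0.03 m/s); the robot touches nothing.
It fails at once if the base is lifted more than 8 mm (height (world z) of spindle_foot above 0.068 m).
It fails at once if the base is tipped more than 8 degrees (angle between spindle_foot's own z axis and vertical above 0.14 rad).
It fails at once if the base is dragged more than 40 mm (distance of spindle_foot from where it was at the start of the episode above 0.04 m).
It fails at once if the auger is dropped from a height (it moves faster than 1.3 m/s) (linear speed of auger above 1.3 m/s).
It fails at once if a bystander is moved more than 30 mm (distance of any of corn_tin_mid, blue_mug_mid, spice_mid, pepper_mill_mid, pasta_jar_mid, honey_jar_mid, glass_mid from where it was at the start of the episode above 0.03 m).
It also fails if it takes over 72 s, if anything falls off the work surface, if the arm or the gripper's body presses on something with over 40 N, if the wrist force passes 120 N, or if a joint passes its speed limit or range.

## Robot

A 6-joint arm with a two-finger parallel gripper is mounted at the origin on a cart in front of the work surface, level with it; the furniture and walls round the work are solid. World frame = base frame: x ahead of the robot, y to its left, z up, the work surface at z = 0. Lengths are in m, angles in rad, forces in N, time in s.
With the tool pointing down it reaches from about 0.35 to 0.975 m from the base axis. Payload 4.9 kg.
Tool frame: the origin (TCP) lies on the centre line of the jaws, within the pads' length; the fingertips stand 11 mm ahead of it and the grasp point (between the pads) lies 8 mm behind it (tip_reach is the distance from the TCP to the fingertips, in m); z points along the fingers, y is the line along which they close (so a half turn about z gives the same grasp; the last joint's range is limited). The gripper opens to 85 mm and grips with 20 to 120 N. Pads are 22 mm wide; open, the fingers measure 114 mm over their backs; the gripper's body (76 mm by 85 mm) begins 54 mm behind the grasp point. The pads swing forward as they close: fully open they stand 13 mm farther back than shut.
Start: joints at [-1.39, 0.053, 1.613, -0, 1.476, -0.119], TCP at [0.185, -0.597, 0.242] pointing down, gripper open.
Joint ranges: [-3.01, 3.01], [-1.01, 2.22], [0.06, 2.58], [-1.02, 4.17], [0.09, 2.62], [-3.14, 3.14]. Speed limits (rad/s): [2.57, 2.57, 3.14, 3.14, 3.14, 3.14].

## Interface

Orientations are given as a unit quaternion [x, y, z, w].
In Python, from bench import get_obs, camera, calibration, finish_job, tip_reach gives the robot as it stands. The module is installed in compiled form; this text tells all that it offers.
- The arm moves only by the shell command python3 -m handwheel 'ROWS' [OPENING]. ROWS is JSON, a list of rows, each an object of numbers: "tx", "ty", "tz": the shift along the tool's x, y, z in mm; "wx", "wy", "wz": the turn, a rotation vector about the tool's x, y, z in degrees. A call has 1 to 8 rows; each row shifts and turns the commanded pose from where the row before left it, along the tool's axes as they then stand; what a row does not reach is not made up. A row lasts 1/10 s, in which the tool goes at most 50 mm and 8.59 degrees, less where a joint would pass 70% of its speed; a pose out of reach is approached as far as the arm can. A call is refused whole if a number of a shift passes 50 or a number of a turn 8.59, either way. A call with a gripper value outside its range is refused whole. OPENING is the finger opening in mm, from 0 to 85.4, set as the call begins (- or left out, the last holds). The fingers move at their own pace and stop on an object; the grip force is fixed at half the most. Time passes only in rows, so rows that do not move let the fingers close. It gives the time, the measured TCP pose, the force, the opening and the grip force at its end, in the units of the state.
- get_obs(): the state, without advancing time (a new reading comes with each control period).
- camera(name): name is "side" or "top" or "wrist"; returns the picture (420x560x3 uint8, red, green, blue); there is no depth.
- calibration(name): a dict with "fx", "fy", "cx", "cy" (pixels), "dist" ([k1, k2, p1, p2, k3] as OpenCV has them; the pictures are not rectified), "world_from_camera" (4x4, takes a point from camera to world coordinates). Camera axes: x right, y down, z forward; pixel columns grow to the right and rows downward; lengths in m; the calibration is good to about 2 mm. A picture is of the moment at which its call begins: read the wrist's pose just before it. calibration takes no time and is no camera call; for the wrist camera it gives the pose at the moment of the call.
- finish_job(): hands the job in; it is judged then, once.
The state is a dict: "time": time; "qpos": joint angles; "dq": joint speeds; "tau": joint torques, N m; "tool_pos": TCP position; "ee_rot": TCP orientation; "contact_force": force on the tool from outside, world axes, zero at the start; "wrist_torque": the same for the moment, N m; "gripper_width": finger opening in m; "gripper_force": force on a finger pad.
Only numpy, scipy, OpenCV 4.12 (cv2) and the standard library are available. Lean on these libraries where they do the work, as an engineer would, in place of code of your own. Each camera call takes 0.05 s, during which the arm holds its last target. There are 200 camera calls.

## Working session

There is one attempt and no reset: what is moved stays moved. The work goes in short steps, Python scripts to look and compute and a shell command to move; the robot and the scene stay as the last step left them, time stands still between calls to the robot, and variables do not carry over. Pictures are saved under pics/ and viewed, at most 10 in all, crops included, and the job is handed in when it is done.

```bash
mkdir -p pics
cat > h.py <<'E'
import numpy as np, cv2
from bench import *
from scipy.spatial.transform import Rotation as R
def snap(n,f):
    c=calibration(n); im=camera(n); cv2.imwrite('pics/'+f,im[:,:,::-1]); return c,im
def ray(c,u,v):
    K=np.array([[c['fx'],0,c['cx']],[0,c['fy'],c['cy']],[0,0,1]])
    p=cv2.undistortPoints(np.array([[[u,v]]],float),K,np.array(c['dist'])).ravel()
    T=np.array(c['world_from_camera']); return T[:3,3],T[:3,:3]@np.array([p[0],p[1],1])
def atz(c,u,v,z):
    o,d=ray(c,u,v); return o+d*(z-o[2])/d[2]
def proj(c,P):
    K=np.array([[c['fx'],0,c['cx']],[0,c['fy'],c['cy']],[0,0,1]])
    T=np.linalg.inv(np.array(c['world_from_camera']))
    return cv2.projectPoints(np.atleast_2d(np.array(P,float)),cv2.Rodrigues(T[:3,:3])[0],T[:3,3],K,np.array(c['dist']))[0][:,0]
def st():
    o=get_obs(); r=R.from_quat(o['ee_rot']); print(o['time'],np.round(o['tool_pos'],4),'\n',np.round(r.as_matrix(),3),np.round(o['contact_force'],1),o['gripper_width'],o['gripper_force']); return o
E
python3 - <<'E'
from h import *
st(); print(tip_reach if not callable(tip_reach) else tip_reach())
a,i=snap('top','top.png');b,j=snap('side','side.png')
for c in(a,b):print(np.round(c['world_from_camera'],3).tolist(),c['fx'])
E
```

```text
0.0 [ 0.1845 -0.5965  0.2411] 
 [[ 0.955  0.295 -0.   ]
 [ 0.295 -0.955  0.002]
 [ 0.    -0.002 -1.   ]] [0.5 0.  0.3] 0.08545118277858188 0.0
0.011
[[-0.073, -0.783, 0.618, -0.647], [-0.997, 0.064, -0.036, 0.12], [-0.011, -0.619, -0.786, 1.64], [0.0, 0.0, 0.0, 1.0]] 451.1329802917179
[[-0.926, -0.216, 0.311, 0.029], [-0.378, 0.544, -0.749, 1.24], [-0.007, -0.811, -0.585, 1.055], [0.0, 0.0, 0.0, 1.0]] 467.80868281376553
```

View pics/top.png

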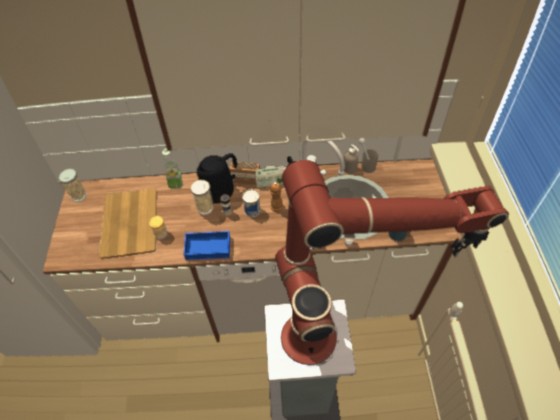

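View pics/side.png

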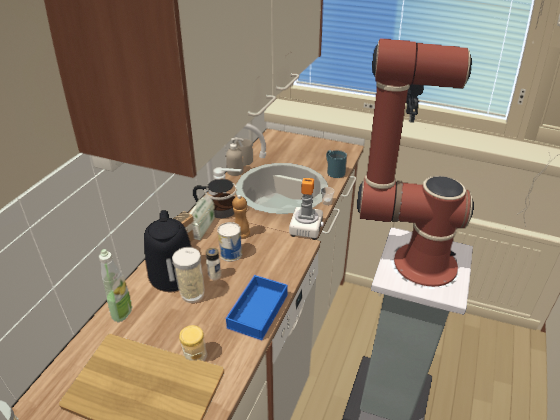

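The side view shows the auger's orange head at about (307,187) on the base at (307,222), and the crate at (258,305). In the top view the crate is at (207,245) and the arm hides the auger. Next is a closer crop.

Run:
```python
from h import *
im=cv2.imread('pics/side.png')
L=cv2.resize(im[165:245,270:350],None,fx=5,fy=5,interpolation=cv2.INTER_CUBIC)
r=cv2.resize(im[265:345,218:298],None,fx=5,fy=5,interpolation=cv2.INTER_CUBIC)
cv2.imwrite('pics/c1.png',np.hstack([L,r]))
c=calibration('side');t=calibration('top')
print('head',atz(c,307,187,.183),'base',atz(c,307,222,.03))
for u,v in[(258,279),(288,290),(263,335),(228,318)]:print(atz(c,u,v,.045))
for u,v in[(186,238),(230,234),(231,255),(185,259)]:print(atz(t,u,v,.045))
```

```text
head [ 0.43483589 -0.02658847  0.183     ] base [ 0.43151808 -0.03236345  0.03      ]
[0.47131779 0.31172394 0.045     ]
[0.36955581 0.32114325 0.045     ]
[0.37177745 0.50411687 0.045     ]
[0.4865832  0.48592515 0.045     ]
[0.46839187 0.4820854  0.045     ]
[0.47474183 0.29162235 0.045     ]
[0.36763158 0.2874833  0.045     ]
[0.36211519 0.48015301 0.045     ]
```

View pics/c1.png

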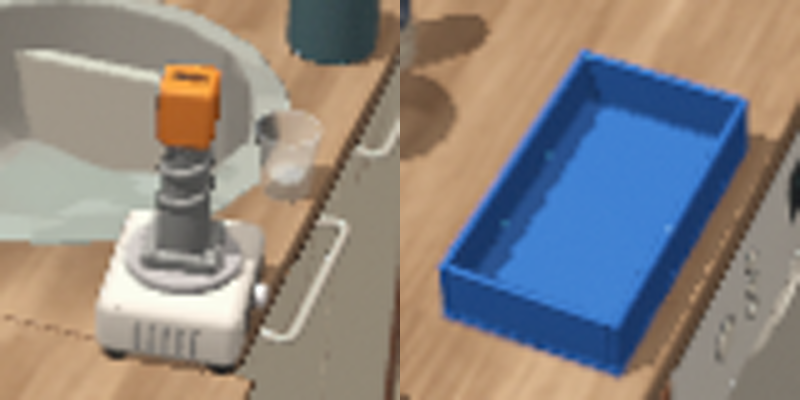

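The crop shows the head top at about (308,180) in full-image pixels. The crate rim corners are at about (255,275), (287,285), (261,331) and (226,319). The auger is near (0.435, -0.03) with its head at 0.183 m, so I'll go above it for a close look.

```bash
python3 -m handwheel '[{"tz":-40},{"tz":-40},{"tz":-20,"tx":14,"ty":-16},{"tx":29,"ty":-33},{"tx":29,"ty":-33},{"tx":29,"ty":-33},{"tx":29,"ty":-33},{"tx":29,"ty":-33}]'; python3 -m handwheel '[{"tx":29,"ty":-33},{"tx":29,"ty":-33},{"tx":29,"ty":-33},{"tx":29,"ty":-33},{"tx":29,"ty":-33},{"tx":29,"ty":-33},{"tx":29,"ty":-33},{"tx":29,"ty":-33}]' ;python3 -m handwheel '[{"wz":-8.5},{"wz":-8.5},{"wz":-8.5},{"wz":-8.5},{"wz":-8.5},{"wz":-8.5},{"wz":-8.5},{"wz":-8.5}]';python3 -m handwheel '[{"wz":-4.8},{},{}]'
python3 - <<'E'
from h import *
st(); c,i=snap('wrist','w1.png'); print(np.round(c['world_from_camera'],3).tolist())
s=calibration('side')
a=atz(s,290,234,.008);b=atz(s,318,238.6,.008);print(a,b)
print(atz(s,308,179.6,.206))
for u,v in[(254.6,275.4),(287.2,285),(261,330.6),(226.4,318.6)]:print(atz(s,u,v,.045))
E
```

```text
0.1 [ 0.1845 -0.5966  0.2412] 
 [[ 0.955  0.295 -0.   ]
 [ 0.295 -0.955  0.002]
 [ 0.    -0.002 -1.   ]] [0.2 0.  0.5] 0.08540757348075344 0.0
[[0.295, -0.916, -0.271, 0.253], [-0.956, -0.283, -0.081, -0.575], [-0.002, 0.283, -0.959, 0.372], [0.0, 0.0, 0.0, 1.0]]
[0.47346536 0.02857936 0.008     ] [0.37310703 0.01638493 0.008     ]
[ 0.43581652 -0.03758441  0.206     ]
[0.48741516 0.30121857 0.045     ]
[0.37925517 0.30255004 0.045     ]
[0.38284982 0.4921958  0.045     ]
[0.48975652 0.48961701 0.045     ]invalid input
invalid input
invalid input
invalid input
```

View pics/w1.png

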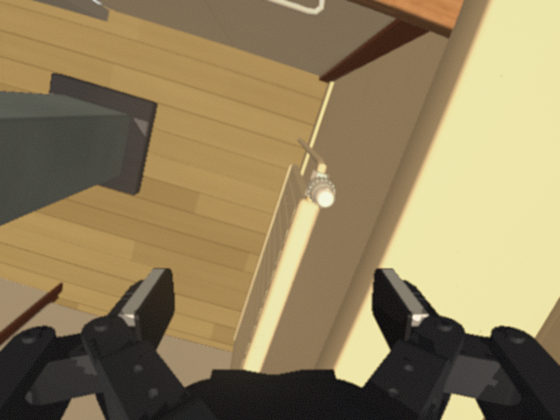

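The wrist view shows only the floor and the window, because the moves were refused. The rows probably need all six keys.

```bash
python3 -m handwheel '[{"tx":0,"ty":0,"tz":-40,"wx":0,"wy":0,"wz":0},{"tx":0,"ty":0,"tz":-40,"wx":0,"wy":0,"wz":0},{"tx":14,"ty":-16,"tz":-20,"wx":0,"wy":0,"wz":0},{"tx":29,"ty":-33,"tz":0,"wx":0,"wy":0,"wz":0},{"tx":29,"ty":-33,"tz":0,"wx":0,"wy":0,"wz":0},{"tx":29,"ty":-33,"tz":0,"wx":0,"wy":0,"wz":0},{"tx":29,"ty":-33,"tz":0,"wx":0,"wy":0,"wz":0},{"tx":29,"ty":-33,"tz":0,"wx":0,"wy":0,"wz":0}]'
```

```text
time: 0.95
tool_pos: [0.2833, -0.3755, 0.3419]
ee_rot: [0.989, 0.149, 0.0, -0.0]
contact_force: [0.8, -0.5, -0.2]
gripper_width: 0.0855
gripper_force: 0.0
```

```bash
python3 -m handwheel '[{"tx":29,"ty":-33,"tz":0,"wx":0,"wy":0,"wz":0},{"tx":29,"ty":-33,"tz":0,"wx":0,"wy":0,"wz":0},{"tx":29,"ty":-33,"tz":0,"wx":0,"wy":0,"wz":0},{"tx":29,"ty":-33,"tz":0,"wx":0,"wy":0,"wz":0},{"tx":29,"ty":-33,"tz":0,"wx":0,"wy":0,"wz":0},{"tx":29,"ty":-33,"tz":0,"wx":0,"wy":0,"wz":0},{"tx":29,"ty":-33,"tz":0,"wx":0,"wy":0,"wz":0},{"tx":10,"ty":-10,"tz":0,"wx":0,"wy":0,"wz":0}]' && python3 -m handwheel '[{"tx":0,"ty":0,"tz":0,"wx":0,"wy":0,"wz":-8.5},{"tx":0,"ty":0,"tz":0,"wx":0,"wy":0,"wz":-8.5},{"tx":0,"ty":0,"tz":0,"wx":0,"wy":0,"wz":-8.5},{"tx":0,"ty":0,"tz":0,"wx":0,"wy":0,"wz":-8.5},{"tx":0,"ty":0,"tz":0,"wx":0,"wy":0,"wz":-8.5},{"tx":0,"ty":0,"tz":0,"wx":0,"wy":0,"wz":-8.5},{"tx":0,"ty":0,"tz":0,"wx":0,"wy":0,"wz":-8.5},{"tx":0,"ty":0,"tz":0,"wx":0,"wy":0,"wz":-8.5}]' >/dev/null; python3 -m handwheel '[{"tx":0,"ty":0,"tz":0,"wx":0,"wy":0,"wz":-8.5},{"tx":0,"ty":0,"tz":0,"wx":0,"wy":0,"wz":-3.5},{"tx":0,"ty":0,"tz":0,"wx":0,"wy":0,"wz":0},{"tx":0,"ty":0,"tz":0,"wx":0,"wy":0,"wz":0}]'
python3 - <<'E'
from h import *
st(); c,i=snap('wrist','w2.png'); print(np.round(c['world_from_camera'],3).tolist(),np.round(get_obs()['qpos'],3))
E
```

```text
time: 1.75
tool_pos: [0.416, -0.0808, 0.3421]
ee_rot: [0.988, 0.152, 0.0, -0.0]
contact_force: [-0.1, 0.2, 0.4]
gripper_width: 0.0854
gripper_force: 0.0
time: 2.95
tool_pos: [0.4152, -0.084, 0.3421]
ee_rot: [0.662, 0.75, -0.0, -0.0]
contact_force: [-0.2, 0.6, -0.2]
gripper_width: 0.0854
gripper_force: 0.0
2.95 [ 0.4152 -0.084   0.3421] 
 [[-0.124  0.992 -0.   ]
 [ 0.992  0.124  0.   ]
 [ 0.    -0.    -1.   ]] [-0.2  0.6 -0.2] 0.08544871018898871 0.0
[[0.992, 0.118, 0.035, 0.406], [0.123, -0.952, -0.28, -0.012], [0.0, 0.283, -0.959, 0.473], [0.0, 0.0, 0.0, 1.0]] [-0.376 -0.489  1.91   0.     1.72  -0.5  ]
```

View pics/w2.png

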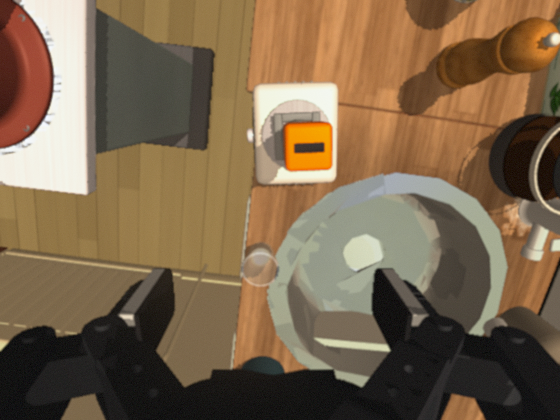

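The wrist view shows the orange head top at (308,147) with corners at about (284,124), (331,122), (332,169) and (286,171). It is nearly square to the tool. I'll compute its centre and yaw.

Run:
```python
from h import *
c=calibration('wrist')
P=np.array([atz(c,u,v,.206)[:2] for u,v in[(284,124),(331,122),(332,169),(286,171)]]);print(P,P.mean(0))
for i in range(4):
    d=P[(i+1)%4]-P[i];print(np.linalg.norm(d),np.degrees(np.arctan2(d[1],d[0])))
Q=np.array([atz(c,u,v,.052)[:2] for u,v in[(254,85),(338,84),(336,183),(257,185)]]);print(Q,Q.mean(0)); 
for i in range(4):
    d=Q[(i+1)%4]-Q[i];print(np.linalg.norm(d),np.degrees(np.arctan2(d[1],d[0])))
o=get_obs();M=R.from_quat(o['ee_rot']).as_matrix()
print('tool',M.T@(np.r_[P.mean(0),.19]-o['tool_pos'])*1000)
```

```text
[[ 0.41602142 -0.01943321]
 [ 0.45165033 -0.0133844 ]
 [ 0.45854255 -0.04918962]
 [ 0.42240429 -0.05535176]] [ 0.43715465 -0.03433975]
0.03613871972720351 9.635392347079936
0.036462537061287464 -79.10428073912429
0.03665986577516541 -170.3232347625629
0.0364812689925832 100.07650223450865
[[ 0.38060059  0.01660153]
 [ 0.47872227  0.03022039]
 [ 0.49668588 -0.08748772]
 [ 0.39750639 -0.10247763]] [ 0.43837878 -0.03578586]
0.09906228611645046 7.90192150870304
0.11907094935994987 -81.32295747271542
0.10030587176340387 -171.40540973547618
0.12027323992064824 98.08034338631894
tool [ 46.59493786  27.8900476  152.1250126 ]
```

```bash
python3 -m handwheel '[{"tx":23.3,"ty":14,"tz":0,"wx":0,"wy":0,"wz":0},{"tx":23.3,"ty":14,"tz":0,"wx":0,"wy":0,"wz":-2},{"tx":0,"ty":0,"tz":30,"wx":0,"wy":0,"wz":0},{"tx":0,"ty":0,"tz":40,"wx":0,"wy":0,"wz":0},{"tx":0,"ty":0,"tz":20,"wx":0,"wy":0,"wz":0},{"tx":0,"ty":0,"tz":0,"wx":0,"wy":0,"wz":0}]'
python3 - <<'E'
from h import *
st(); c,i=snap('wrist','w3.png'); snap('side','s3.png')
print(proj(c,[[.4372,-.0345,.206]]))
im=i.astype(int);m=(im[:,:,0]>200)&(im[:,:,1]>90)&(im[:,:,1]<180)&(im[:,:,2]<70)
m=m.astype(np.uint8);n,l,s,ce=cv2.connectedComponentsWithStats(m);k=1+s[1:,4].argmax();print(s[k],ce[k])
r=cv2.minAreaRect(np.argwhere(l==k)[:,::-1].astype(np.float32));print(r); print([np.round(atz(c,*p,.206),4) for p in cv2.boxPoints(r)],atz(c,*r[0],.206))
E
```

```text
time: 3.6
tool_pos: [0.4353, -0.0337, 0.2482]
ee_rot: [0.648, 0.761, -0.002, -0.003]
contact_force: [-0.2, 0.5, -0.3]
gripper_width: 0.0853
gripper_force: 0.0
3.6 [ 0.4353 -0.0337  0.2482] 
 [[-0.159  0.987 -0.007]
 [ 0.987  0.159  0.002]
 [ 0.003 -0.007 -1.   ]] [-0.2  0.5 -0.3] 0.0853044009940325 0.0
[[276.24360188 250.85418852]]
[ 244  218   67   60 3216] [276.27456468 245.7994403 ]
((277.0, 247.5), (59.0, 66.0), 90.0)
[array([ 0.417 , -0.0185,  0.206 ]), array([ 0.452 , -0.0128,  0.206 ]), array([ 0.4587, -0.0472,  0.206 ]), array([ 0.4217, -0.0533,  0.206 ])] [ 0.4372894 -0.0324616  0.206    ]
```

```bash
python3 -m handwheel '[{"tx":0,"ty":2,"tz":30,"wx":0,"wy":0,"wz":0},{"tx":0,"ty":0,"tz":30,"wx":0,"wy":0,"wz":0},{"tx":0,"ty":0,"tz":10,"wx":0,"wy":0,"wz":0},{"tx":0,"ty":0,"tz":0,"wx":0,"wy":0,"wz":0}]'; python3 -m handwheel '[{"tx":0,"ty":0,"tz":0,"wx":0,"wy":0,"wz":0},{"tx":0,"ty":0,"tz":0,"wx":0,"wy":0,"wz":0},{"tx":0,"ty":0,"tz":0,"wx":0,"wy":0,"wz":0},{"tx":0,"ty":0,"tz":0,"wx":0,"wy":0,"wz":0},{"tx":0,"ty":0,"tz":0,"wx":0,"wy":0,"wz":0},{"tx":0,"ty":0,"tz":0,"wx":0,"wy":0,"wz":0}]' 0
```

```text
time: 4.1
tool_pos: [0.4392, -0.0341, 0.1823]
ee_rot: [0.648, 0.761, -0.0, -0.0]
contact_force: [0.3, 0.8, 0.7]
gripper_width: 0.0855
gripper_force: 0.0
time: 4.7
tool_pos: [0.4393, -0.0344, 0.1841]
ee_rot: [0.648, 0.761, -0.001, 0.0]
contact_force: [-4.1, -0.4, 5.9]
gripper_width: 0.0372
gripper_force: 61.8
```

```bash
python3 -m handwheel '[{"tx":0,"ty":0,"tz":0,"wx":0,"wy":0,"wz":8},{"tx":0,"ty":0,"tz":-0.3,"wx":0,"wy":0,"wz":8},{"tx":0,"ty":0,"tz":-0.3,"wx":0,"wy":0,"wz":8},{"tx":0,"ty":0,"tz":0,"wx":0,"wy":0,"wz":0},{"tx":0,"ty":0,"tz":0,"wx":0,"wy":0,"wz":-8},{"tx":0,"ty":0,"tz":-0.3,"wx":0,"wy":0,"wz":-8},{"tx":0,"ty":0,"tz":-0.3,"wx":0,"wy":0,"wz":-8},{"tx":0,"ty":0,"tz":0,"wx":0,"wy":0,"wz":0}]'
python3 - <<'E'
from h import *
st(); c,i=snap('wrist','w4.png')
E
```

```text
time: 5.5
tool_pos: [0.4394, -0.0343, 0.1841]
ee_rot: [0.647, 0.762, -0.0, 0.0]
contact_force: [-2.6, -1.4, 3.5]
gripper_width: 0.0375
gripper_force: 61.6
5.5 [ 0.4394 -0.0343  0.1841] 
 [[-0.162  0.987  0.   ]
 [ 0.987  0.162 -0.001]
 [-0.001  0.    -1.   ]] [-2.6 -1.4  3.5] 0.03754051905706832 61.5864372253418
```

View pics/w4.png

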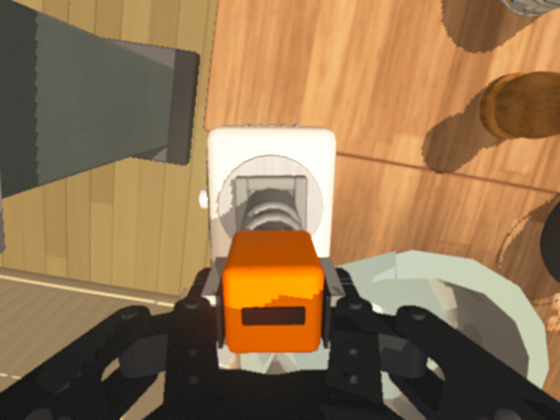

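The auger is gripped squarely by the head, between the pads at about (270,310), and the base is in place. I'll continue twisting with a slow rise.

```bash
python3 -m handwheel '[{"tx":0,"ty":0,"tz":-0.4,"wx":0,"wy":0,"wz":-8.5},{"tx":0,"ty":0,"tz":-0.4,"wx":0,"wy":0,"wz":-8.5},{"tx":0,"ty":0,"tz":-0.4,"wx":0,"wy":0,"wz":-8.5},{"tx":0,"ty":0,"tz":0,"wx":0,"wy":0,"wz":8.5},{"tx":0,"ty":0,"tz":-0.4,"wx":0,"wy":0,"wz":8.5},{"tx":0,"ty":0,"tz":-0.4,"wx":0,"wy":0,"wz":8.5},{"tx":0,"ty":0,"tz":-0.4,"wx":0,"wy":0,"wz":8.5},{"tx":0,"ty":0,"tz":-0.4,"wx":0,"wy":0,"wz":8.5}]'; python3 -m handwheel '[{"tx":0,"ty":0,"tz":-0.4,"wx":0,"wy":0,"wz":8.5},{"tx":0,"ty":0,"tz":0,"wx":0,"wy":0,"wz":-8.5},{"tx":0,"ty":0,"tz":-0.4,"wx":0,"wy":0,"wz":-8.5},{"tx":0,"ty":0,"tz":-0.4,"wx":0,"wy":0,"wz":-8.5},{"tx":0,"ty":0,"tz":-0.4,"wx":0,"wy":0,"wz":-8.5},{"tx":0,"ty":0,"tz":-0.4,"wx":0,"wy":0,"wz":-8.5},{"tx":0,"ty":0,"tz":-0.4,"wx":0,"wy":0,"wz":-8.5},{"tx":0,"ty":0,"tz":0,"wx":0,"wy":0,"wz":8.5}]'
```

```text
time: 6.35
tool_pos: [0.439, -0.0343, 0.1846]
ee_rot: [0.756, 0.655, -0.0, 0.0]
contact_force: [2.3, -2.8, -7.1]
gripper_width: 0.0371
gripper_force: 60.7
time: 7.15
tool_pos: [0.4386, -0.0338, 0.1864]
ee_rot: [0.529, 0.849, -0.0, -0.001]
contact_force: [1.5, 0.1, -6.9]
gripper_width: 0.0372
gripper_force: 61.2
```

```bash
python3 -m handwheel '[{"tx":0,"ty":0,"tz":-0.4,"wx":0,"wy":0,"wz":8.5},{"tx":0,"ty":0,"tz":-0.4,"wx":0,"wy":0,"wz":8.5},{"tx":0,"ty":0,"tz":-0.4,"wx":0,"wy":0,"wz":8.5},{"tx":0,"ty":0,"tz":-0.4,"wx":0,"wy":0,"wz":8.5},{"tx":0,"ty":0,"tz":-0.4,"wx":0,"wy":0,"wz":8.5},{"tx":0,"ty":0,"tz":0,"wx":0,"wy":0,"wz":-8.5},{"tx":0,"ty":0,"tz":-0.4,"wx":0,"wy":0,"wz":-8.5},{"tx":0,"ty":0,"tz":-0.4,"wx":0,"wy":0,"wz":-8.5}]'; python3 -m handwheel '[{"tx":0,"ty":0,"tz":-0.4,"wx":0,"wy":0,"wz":-8.5},{"tx":0,"ty":0,"tz":-0.4,"wx":0,"wy":0,"wz":-8.5},{"tx":0,"ty":0,"tz":-0.4,"wx":0,"wy":0,"wz":-8.5},{"tx":0,"ty":0,"tz":0,"wx":0,"wy":0,"wz":8.5},{"tx":0,"ty":0,"tz":-0.4,"wx":0,"wy":0,"wz":8.5},{"tx":0,"ty":0,"tz":-0.4,"wx":0,"wy":0,"wz":8.5},{"tx":0,"ty":0,"tz":-0.4,"wx":0,"wy":0,"wz":8.5},{"tx":0,"ty":0,"tz":-0.4,"wx":0,"wy":0,"wz":8.5}]'; python3 -m handwheel '[{"tx":0,"ty":0,"tz":-0.4,"wx":0,"wy":0,"wz":8.5},{"tx":0,"ty":0,"tz":0,"wx":0,"wy":0,"wz":-8.5},{"tx":0,"ty":0,"tz":-0.4,"wx":0,"wy":0,"wz":-8.5},{"tx":0,"ty":0,"tz":-0.4,"wx":0,"wy":0,"wz":-8.5},{"tx":0,"ty":0,"tz":-0.4,"wx":0,"wy":0,"wz":-8.5},{"tx":0,"ty":0,"tz":-0.4,"wx":0,"wy":0,"wz":-8.5},{"tx":0,"ty":0,"tz":-0.4,"wx":0,"wy":0,"wz":-8.5},{"tx":0,"ty":0,"tz":0,"wx":0,"wy":0,"wz":8.5}]'
```

```text
time: 7.95
tool_pos: [0.4386, -0.034, 0.1889]
ee_rot: [0.647, 0.763, -0.0, -0.001]
contact_force: [2.0, -1.9, -8.4]
gripper_width: 0.037
gripper_force: 61.4
time: 8.75
tool_pos: [0.439, -0.0343, 0.1919]
ee_rot: [0.756, 0.654, -0.0, 0.0]
contact_force: [1.7, -1.9, -4.6]
gripper_width: 0.0372
gripper_force: 61.8
time: 9.55
tool_pos: [0.439, -0.0336, 0.1957]
ee_rot: [0.529, 0.849, 0.0, -0.001]
contact_force: [-0.4, -0.1, -3.0]
gripper_width: 0.0374
gripper_force: 62.2
```

```bash
python3 -m handwheel '[{"tx":0,"ty":0,"tz":-0.4,"wx":0,"wy":0,"wz":8.5},{"tx":0,"ty":0,"tz":-0.4,"wx":0,"wy":0,"wz":8.5},{"tx":0,"ty":0,"tz":-0.4,"wx":0,"wy":0,"wz":8.5},{"tx":0,"ty":0,"tz":-0.4,"wx":0,"wy":0,"wz":8.5},{"tx":0,"ty":0,"tz":-0.4,"wx":0,"wy":0,"wz":8.5},{"tx":0,"ty":0,"tz":0,"wx":0,"wy":0,"wz":-8.5},{"tx":0,"ty":0,"tz":-0.4,"wx":0,"wy":0,"wz":-8.5},{"tx":0,"ty":0,"tz":-0.4,"wx":0,"wy":0,"wz":-8.5}]'; python3 -m handwheel '[{"tx":0,"ty":0,"tz":-1,"wx":0,"wy":0,"wz":0},{"tx":0,"ty":0,"tz":-1,"wx":0,"wy":0,"wz":0},{"tx":0,"ty":0,"tz":-1,"wx":0,"wy":0,"wz":0}]'
```

```text
time: 10.35
tool_pos: [0.439, -0.0336, 0.1985]
ee_rot: [0.647, 0.763, 0.0, -0.001]
contact_force: [0.2, 0.0, -3.3]
gripper_width: 0.0367
gripper_force: 62.3
time: 10.65
tool_pos: [0.4392, -0.0339, 0.2023]
ee_rot: [0.649, 0.761, 0.0, -0.0]
contact_force: [-0.2, 0.7, -2.8]
gripper_width: 0.0375
gripper_force: 62.3
```

```bash
python3 -m handwheel '[{"tx":0,"ty":0,"tz":-5,"wx":0,"wy":0,"wz":0},{"tx":0,"ty":0,"tz":-15,"wx":0,"wy":0,"wz":0},{"tx":0,"ty":0,"tz":-20,"wx":0,"wy":0,"wz":0},{"tx":0,"ty":0,"tz":-20,"wx":0,"wy":0,"wz":0},{"tx":0,"ty":0,"tz":-20,"wx":0,"wy":0,"wz":0},{"tx":0,"ty":0,"tz":-20,"wx":0,"wy":0,"wz":0}]'; python3 -m handwheel '[{"tx":30,"ty":6,"tz":0,"wx":0,"wy":0,"wz":0},{"tx":30,"ty":6,"tz":0,"wx":0,"wy":0,"wz":0},{"tx":30,"ty":6,"tz":0,"wx":0,"wy":0,"wz":0},{"tx":30,"ty":6,"tz":0,"wx":0,"wy":0,"wz":0},{"tx":30,"ty":6,"tz":0,"wx":0,"wy":0,"wz":0},{"tx":30,"ty":6,"tz":0,"wx":0,"wy":0,"wz":4.5},{"tx":30,"ty":3,"tz":0,"wx":0,"wy":0,"wz":4.5},{"tx":0,"ty":0,"tz":0,"wx":0,"wy":0,"wz":0}]'
python3 - <<'E'
from h import *
o=st();print(np.round(o['qpos'],3)); s,i=snap('side','s5.png')
for n,u,v in[('tin',230,256),('spice',213,277),('pasta',190,298),('mill',240,236)]:print(n,atz(s,u,v,0))
E
```

```text
time: 11.25
tool_pos: [0.4395, -0.034, 0.305]
ee_rot: [0.649, 0.761, 0.0, 0.001]
contact_force: [0.5, -1.2, -2.2]
gripper_width: 0.0372
gripper_force: 62.2
time: 12.05
tool_pos: [0.4466, 0.1823, 0.3039]
ee_rot: [0.705, 0.709, 0.001, -0.0]
contact_force: [-0.6, -1.2, -2.4]
gripper_width: 0.037
gripper_force: 62.2
12.05 [0.4466 0.1823 0.3039] 
 [[-0.006  1.     0.001]
 [ 1.     0.006  0.002]
 [ 0.002  0.001 -1.   ]] [-0.6 -1.2 -2.4] 0.03701979674951104 62.2227144241333
[ 2.320e-01 -3.280e-01  1.855e+00  1.000e-03  1.613e+00  2.260e-01]
tin [0.6235331 0.2049374 0.       ]
spice [0.62905198 0.31659064 0.        ]
pasta [0.65127594 0.42550007 0.        ]
mill [0.63826763 0.09578131 0.        ]
```

View pics/s5.png

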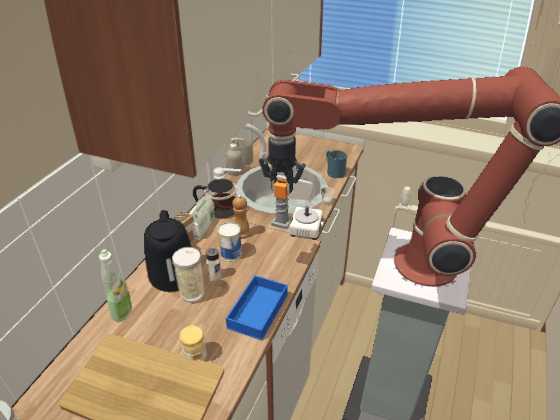

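The auger hangs from the gripper at (282,200) and the base stands where it was, with its bare spindle at (307,213). The bystanders are all beyond x = 0.58. Now I'll tilt in the air.

```bash
python3 -m handwheel '[{"tx":0,"ty":0,"tz":0,"wx":0,"wy":-8,"wz":0},{"tx":0,"ty":0,"tz":0,"wx":0,"wy":-8,"wz":0},{"tx":0,"ty":0,"tz":0,"wx":0,"wy":-8,"wz":0},{"tx":0,"ty":0,"tz":0,"wx":0,"wy":-8,"wz":0},{"tx":0,"ty":0,"tz":0,"wx":0,"wy":-8,"wz":0},{"tx":0,"ty":0,"tz":0,"wx":0,"wy":0,"wz":0}]'
python3 - <<'E'
from h import *
o=st();print(np.round(o['qpos'],3))
M=R.from_quat(o['ee_rot']).as_matrix(); print('down in tool',M.T@[0,0,-1], '+y',M.T@[0,1,0]); f=o['tool_pos']+M[:,2]*.124; print('foot',f,'lowest',f[2]-.027*np.hypot(M[2,0],0))
E
```

```text
time: 12.7
tool_pos: [0.4462, 0.1804, 0.3003]
ee_rot: [0.662, 0.667, -0.243, 0.241]
contact_force: [-0.6, 0.5, -3.5]
gripper_width: 0.0375
gripper_force: 62.2
12.7 [0.4462 0.1804 0.3003] 
 [[-0.007  1.    -0.   ]
 [ 0.765  0.005 -0.644]
 [-0.644 -0.005 -0.765]] [-0.6  0.5 -3.5] 0.037495321183277176 62.227360010147095
[ 0.539 -0.077  1.75  -0.607  1.824  0.484]
down in tool [0.64384754 0.0048568  0.76513839] +y [ 0.7651214   0.00511619 -0.64386572]
foot [0.44612333 0.10057226 0.20538617] lowest 0.18800228674925173
```

```bash
python3 -m handwheel '[{"tx":23,"ty":0,"tz":27.5,"wx":0,"wy":0,"wz":0},{"tx":23,"ty":0,"tz":27.5,"wx":0,"wy":0,"wz":0},{"tx":23,"ty":0,"tz":27.5,"wx":0,"wy":0,"wz":0},{"tx":23,"ty":0,"tz":27.5,"wx":0,"wy":0,"wz":0},{"tx":15,"ty":0,"tz":17.5,"wx":0,"wy":0,"wz":0},{"tx":6,"ty":0,"tz":7.5,"wx":0,"wy":0,"wz":0},{"tx":0,"ty":0,"tz":0,"wx":0,"wy":0,"wz":0}]'
python3 - <<'E'
from h import *
o=st();print(np.round(o['qpos'],3))
M=R.from_quat(o['ee_rot']).as_matrix(); f=o['tool_pos']+M[:,2]*.124; print('foot',f,'lowest',f[2]-.027*np.hypot(M[2,0],0))
E
```

```text
time: 13.4
tool_pos: [0.4467, 0.1785, 0.1263]
ee_rot: [0.664, 0.665, -0.242, 0.241]
contact_force: [-0.3, 0.4, -2.2]
gripper_width: 0.037
gripper_force: 62.2
13.4 [0.4467 0.1785 0.1263] 
 [[-0.002  1.    -0.   ]
 [ 0.767  0.001 -0.642]
 [-0.642 -0.001 -0.767]] [-0.3  0.4 -2.2] 0.03699929723256094 62.16709613800049
[ 0.535  0.098  1.882 -0.585  1.566  0.659]
foot [0.44667463 0.09883487 0.0312075 ] lowest 0.01387059120742264
```

```bash
python3 -m handwheel '[{"tx":2.6,"ty":0,"tz":3.1,"wx":0,"wy":0,"wz":0},{"tx":2.6,"ty":0,"tz":3.1,"wx":0,"wy":0,"wz":0},{"tx":1.3,"ty":0,"tz":1.5,"wx":0,"wy":0,"wz":0},{"tx":0.6,"ty":0,"tz":0.8,"wx":0,"wy":0,"wz":0},{"tx":0,"ty":0,"tz":0,"wx":0,"wy":0,"wz":0}]';python3 -m handwheel '[{"tx":0.6,"ty":0,"tz":0.8,"wx":0,"wy":0,"wz":0},{"tx":0.6,"ty":0,"tz":0.8,"wx":0,"wy":0,"wz":0},{"tx":0,"ty":0,"tz":0,"wx":0,"wy":0,"wz":0}]'
```

```text
time: 13.9
tool_pos: [0.4467, 0.1795, 0.1155]
ee_rot: [0.663, 0.666, -0.241, 0.242]
contact_force: [0.3, 0.0, -2.5]
gripper_width: 0.0372
gripper_force: 62.2
time: 14.2
tool_pos: [0.4466, 0.1792, 0.1132]
ee_rot: [0.663, 0.666, -0.242, 0.242]
contact_force: [-0.2, -0.1, -1.9]
gripper_width: 0.0372
gripper_force: 62.2
```

```bash
for k in 1 2; do python3 -m handwheel '[{"tx":0.6,"ty":0,"tz":0.8,"wx":0,"wy":0,"wz":0},{"tx":0.6,"ty":0,"tz":0.8,"wx":0,"wy":0,"wz":0},{"tx":0,"ty":0,"tz":0,"wx":0,"wy":0,"wz":0}]'|grep -E 'pos|contact'; done
```

```text
tool_pos: [0.4469, 0.1794, 0.1121]
contact_force: [-1.8, 0.8, 2.0]
tool_pos: [0.447, 0.1796, 0.1118]
contact_force: [-4.2, 4.5, 9.9]
```

```bash
python3 -m handwheel '[{"tx":0,"ty":0,"tz":0,"wx":0,"wy":0,"wz":0},{"tx":0,"ty":0,"tz":0,"wx":0,"wy":0,"wz":0},{"tx":0,"ty":0,"tz":0,"wx":0,"wy":0,"wz":0},{"tx":0,"ty":0,"tz":0,"wx":0,"wy":0,"wz":0},{"tx":0,"ty":0,"tz":0,"wx":0,"wy":0,"wz":0},{"tx":0,"ty":0,"tz":0,"wx":0,"wy":0,"wz":0},{"tx":0,"ty":0,"tz":0,"wx":0,"wy":0,"wz":0},{"tx":0,"ty":0,"tz":0,"wx":0,"wy":0,"wz":0}]' 85
python3 - <<'E'
from h import *
s,i=snap('side','s6.png');w,j=snap('wrist','w6.png')
a=cv2.resize(i[165:345,200:350],None,fx=2.7,fy=2.7)[:,:,::-1]
b=cv2.resize(j,(390,293))[:,:,::-1]
im=np.zeros((486,800,3),np.uint8);im[:a.shape[0],:405]=a[:486,:405];im[:293,405:795]=b;cv2.imwrite('pics/c6.png',im)
E
```

```text
time: 15.6
tool_pos: [0.4467, 0.179, 0.1094]
ee_rot: [0.663, 0.665, -0.241, 0.242]
contact_force: [0.6, 0.2, 0.1]
gripper_width: 0.0848
gripper_force: 0.0
```

View pics/c6.png

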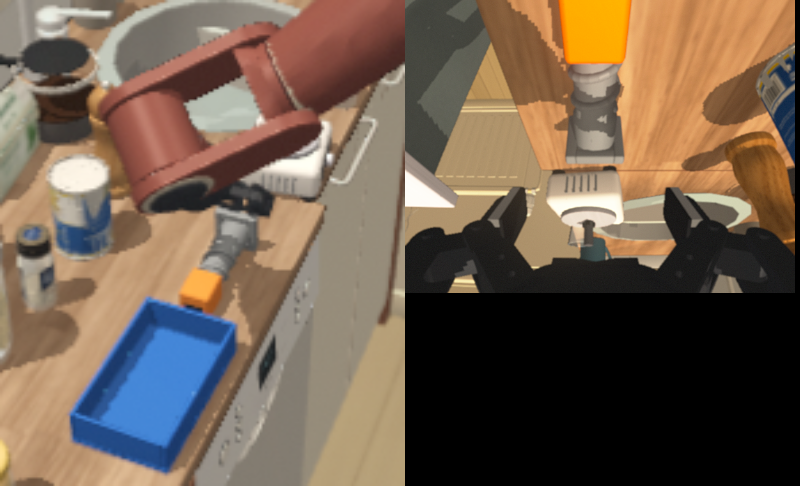

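The auger lies on its side on the worktop with its head towards the crate, clear of the fingers. I'll retreat up, level the tool and look from above.

```bash
python3 -m handwheel '[{"tx":-20,"ty":0,"tz":-24,"wx":0,"wy":0,"wz":0},{"tx":-26,"ty":0,"tz":-31,"wx":0,"wy":0,"wz":0},{"tx":-26,"ty":0,"tz":-31,"wx":0,"wy":0,"wz":0},{"tx":-26,"ty":0,"tz":-31,"wx":0,"wy":0,"wz":0},{"tx":-26,"ty":0,"tz":-31,"wx":0,"wy":0,"wz":0}]'; python3 -m handwheel '[{"tx":0,"ty":0,"tz":0,"wx":0,"wy":8,"wz":0},{"tx":0,"ty":0,"tz":0,"wx":0,"wy":8,"wz":0},{"tx":0,"ty":0,"tz":0,"wx":0,"wy":8,"wz":0},{"tx":0,"ty":0,"tz":0,"wx":0,"wy":8,"wz":0},{"tx":0,"ty":0,"tz":0,"wx":0,"wy":8,"wz":0},{"tx":0,"ty":0,"tz":0,"wx":0,"wy":0,"wz":0},{"tx":0,"ty":0,"tz":0,"wx":0,"wy":0,"wz":0}]'
python3 - <<'E'
from h import *
st(); snap('wrist','w7.png')
E
```

```text
time: 16.2
tool_pos: [0.4464, 0.179, 0.3041]
ee_rot: [0.663, 0.665, -0.241, 0.242]
contact_force: [0.1, 0.2, 0.5]
gripper_width: 0.0849
gripper_force: 0.0
time: 16.9
tool_pos: [0.4466, 0.1785, 0.3025]
ee_rot: [0.707, 0.708, -0.001, 0.001]
contact_force: [0.6, 0.5, -0.1]
gripper_width: 0.0854
gripper_force: 0.0
16.9 [0.4466 0.1785 0.3025] 
 [[-0.002  1.     0.   ]
 [ 1.     0.002 -0.002]
 [-0.002  0.    -1.   ]] [ 0.6  0.5 -0.1] 0.08538126890176671 0.0
```

View pics/w7.png

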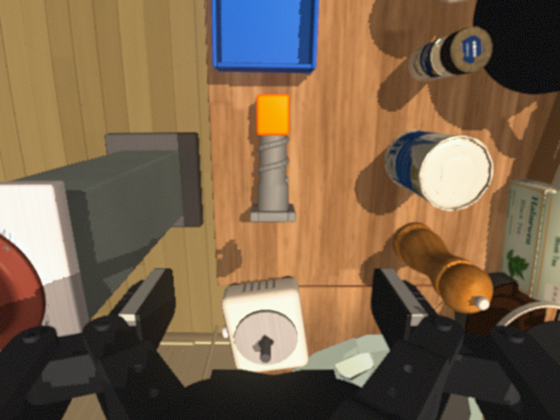

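The auger lies along y: head end at (273,96), flange at (252–295, 213) and body edges at about 259 and 288 near row 180. The crate's near wall has its outer rim at row 70, from columns 213 to 318.

Run:
```python
from h import *
c=calibration('wrist')
for n,u,v,z in[('headL',257,96,.036),('headR',290,96,.036),('ftL',252,208,.054),('ftR',295,208,.054),('ftbase',273,221,.03),('crL',213,70,.045),('crR',318,70,.045),('crL2',216,5,.045),('crR2',320,5,.045)]:print(n,np.round(atz(c,u,v,z),4))
s=calibration('side')
C=np.array([atz(s,u,v,.045) for u,v in[(254.6,275.4),(287.2,285),(261,330.6),(226.4,318.6)]]);print(C.mean(0))
```

```text
headL [0.4286 0.2692 0.036 ]
headR [0.4655 0.2692 0.036 ]
ftL [0.4223 0.144  0.054 ]
ftR [0.4725 0.1441 0.054 ]
ftbase [0.4469 0.1203 0.03  ]
crL [0.3818 0.2958 0.045 ]
crR [0.4948 0.2959 0.045 ]
crL2 [0.3872 0.3598 0.045 ]
crR2 [0.4948 0.3599 0.045 ]
[0.43481917 0.39639535 0.045     ]
```

```bash
python3 -m handwheel '[{"tx":5.5,"ty":0.4,"tz":20,"wx":0,"wy":0,"wz":0},{"tx":0,"ty":0,"tz":40,"wx":0,"wy":0,"wz":0},{"tx":0,"ty":0,"tz":45,"wx":0,"wy":0,"wz":0},{"tx":0,"ty":0,"tz":45,"wx":0,"wy":0,"wz":0},{"tx":0,"ty":0,"tz":40,"wx":0,"wy":0,"wz":0},{"tx":0,"ty":0,"tz":30,"wx":0,"wy":0,"wz":0},{"tx":0,"ty":0,"tz":20,"wx":0,"wy":0,"wz":0},{"tx":0,"ty":0,"tz":0,"wx":0,"wy":0,"wz":0}]' 62; python3 -m handwheel '[{"tx":0,"ty":0,"tz":20,"wx":0,"wy":0,"wz":0},{"tx":0,"ty":0,"tz":15,"wx":0,"wy":0,"wz":0},{"tx":0,"ty":0,"tz":7,"wx":0,"wy":0,"wz":0},{"tx":0,"ty":0,"tz":0,"wx":0,"wy":0,"wz":0}]'
```

```text
time: 17.75
tool_pos: [0.4435, 0.1849, 0.0582]
ee_rot: [0.705, 0.709, -0.004, -0.002]
contact_force: [0.3, 0.1, -0.2]
gripper_width: 0.0623
gripper_force: 0.0
time: 18.15
tool_pos: [0.4468, 0.1851, 0.0203]
ee_rot: [0.706, 0.709, -0.001, -0.0]
contact_force: [0.5, 0.8, -0.4]
gripper_width: 0.0621
gripper_force: 0.0
```

```bash
python3 -m handwheel '[{"tx":0,"ty":0,"tz":0,"wx":0,"wy":0,"wz":0},{"tx":0,"ty":0,"tz":0,"wx":0,"wy":0,"wz":0},{"tx":0,"ty":0,"tz":0,"wx":0,"wy":0,"wz":0},{"tx":0,"ty":0,"tz":0,"wx":0,"wy":0,"wz":0},{"tx":0,"ty":0,"tz":0,"wx":0,"wy":0,"wz":0}]' 0; python3 -m handwheel '[{"tx":0,"ty":0,"tz":-5,"wx":0,"wy":0,"wz":0},{"tx":0,"ty":0,"tz":-15,"wx":0,"wy":0,"wz":0},{"tx":0,"ty":0,"tz":-30,"wx":0,"wy":0,"wz":0},{"tx":0,"ty":0,"tz":-40,"wx":0,"wy":0,"wz":0},{"tx":0,"ty":0,"tz":-20,"wx":0,"wy":0,"wz":0},{"tx":0,"ty":0,"tz":0,"wx":0,"wy":0,"wz":0}]'
```

```text
time: 18.65
tool_pos: [0.4483, 0.1851, 0.0221]
ee_rot: [0.706, 0.708, 0.001, 0.001]
contact_force: [-2.2, 0.9, 5.8]
gripper_width: 0.0373
gripper_force: 60.4
time: 19.25
tool_pos: [0.4492, 0.185, 0.134]
ee_rot: [0.706, 0.708, 0.003, 0.002]
contact_force: [0.5, 0.7, -3.2]
gripper_width: 0.037
gripper_force: 60.6
```

```bash
python3 -m handwheel '[{"tx":20,"ty":-2,"tz":0,"wx":0,"wy":0,"wz":0},{"tx":36,"ty":-2,"tz":0,"wx":0,"wy":0,"wz":0},{"tx":40,"ty":-2,"tz":0,"wx":0,"wy":0,"wz":0},{"tx":40,"ty":-2,"tz":0,"wx":0,"wy":0,"wz":0},{"tx":36,"ty":-2,"tz":0,"wx":0,"wy":0,"wz":0},{"tx":24,"ty":-1,"tz":0,"wx":0,"wy":0,"wz":0},{"tx":0,"ty":0,"tz":0,"wx":0,"wy":0,"wz":0},{"tx":0,"ty":0,"tz":0,"wx":0,"wy":0,"wz":0}]'
python3 - <<'E'
from h import *
st(); snap('wrist','w8.png')
E
```

```text
time: 20.05
tool_pos: [0.4342, 0.3798, 0.128]
ee_rot: [0.706, 0.709, -0.002, -0.0]
contact_force: [0.1, 0.2, -1.8]
gripper_width: 0.0372
gripper_force: 60.6
20.05 [0.4342 0.3798 0.128 ] 
 [[-0.004  1.    -0.003]
 [ 1.     0.004 -0.003]
 [-0.003 -0.003 -1.   ]] [ 0.1  0.2 -1.8] 0.037180971549646634 60.5688750743866
```

View pics/w8.png

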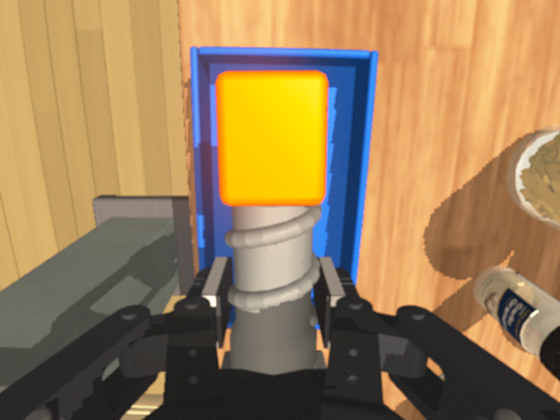

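The auger is level over the crate, head away from the robot's side. The crate's far rim is at row 50, from columns 190 to 378. I'll check the crate centre with it.

Run:
```python
from h import *
c=calibration('wrist')
for u,v in[(190,49),(378,52),(355,268),(196,258)]:print(np.round(atz(c,u,v,.045),4))
st()
```

```text
[0.3854 0.4881 0.045 ]
[0.496  0.4869 0.045 ]
[0.4918 0.3477 0.045 ]
[0.3812 0.3549 0.045 ]
20.1 [0.4345 0.3794 0.1284] 
 [[-0.003  1.    -0.003]
 [ 1.     0.003 -0.002]
 [-0.002 -0.003 -1.   ]] [-0.5 -0.6 -1.8] 0.03731329953398802 60.56901454925537
```

```bash
python3 -m handwheel '[{"tx":0,"ty":4,"tz":10,"wx":0,"wy":0,"wz":0},{"tx":0,"ty":0,"tz":20,"wx":0,"wy":0,"wz":0},{"tx":0,"ty":0,"tz":25,"wx":0,"wy":0,"wz":0},{"tx":0,"ty":0,"tz":20,"wx":0,"wy":0,"wz":0},{"tx":0,"ty":0,"tz":12,"wx":0,"wy":0,"wz":0},{"tx":0,"ty":0,"tz":5,"wx":0,"wy":0,"wz":0},{"tx":0,"ty":0,"tz":0,"wx":0,"wy":0,"wz":0},{"tx":0,"ty":0,"tz":0,"wx":0,"wy":0,"wz":0}]'; python3 -m handwheel '[{"tx":0,"ty":0,"tz":1.5,"wx":0,"wy":0,"wz":0},{"tx":0,"ty":0,"tz":1.5,"wx":0,"wy":0,"wz":0},{"tx":0,"ty":0,"tz":0,"wx":0,"wy":0,"wz":0}]'
```

```text
time: 20.9
tool_pos: [0.4403, 0.3809, 0.0395]
ee_rot: [0.706, 0.708, 0.001, 0.0]
contact_force: [0.0, -0.2, -2.2]
gripper_width: 0.0371
gripper_force: 60.6
time: 21.2
tool_pos: [0.4396, 0.3808, 0.0358]
ee_rot: [0.706, 0.708, 0.0, 0.0]
contact_force: [-0.1, 0.5, -2.1]
gripper_width: 0.0371
gripper_force: 60.6
```

```bash
python3 -m handwheel '[{"tx":0,"ty":0,"tz":2,"wx":0,"wy":0,"wz":0},{"tx":0,"ty":0,"tz":2,"wx":0,"wy":0,"wz":0},{"tx":0,"ty":0,"tz":2,"wx":0,"wy":0,"wz":0},{"tx":0,"ty":0,"tz":0,"wx":0,"wy":0,"wz":0}]'; for k in 1 2; do python3 -m handwheel '[{"tx":0,"ty":0,"tz":1,"wx":0,"wy":0,"wz":0},{"tx":0,"ty":0,"tz":0.5,"wx":0,"wy":0,"wz":0},{"tx":0,"ty":0,"tz":0,"wx":0,"wy":0,"wz":0}]'|grep -E 'pos|contact'; done
```

```text
time: 21.6
tool_pos: [0.4391, 0.3804, 0.0289]
ee_rot: [0.706, 0.708, -0.0, -0.0]
contact_force: [0.4, 0.6, -2.5]
gripper_width: 0.0376
gripper_force: 60.6
tool_pos: [0.4394, 0.3806, 0.0279]
contact_force: [-0.8, -0.9, -2.7]
tool_pos: [0.4396, 0.3807, 0.0271]
contact_force: [-2.2, -1.6, 3.2]
```

Contact with the crate floor. I'll release and rise.

```bash
python3 -m handwheel '[{"tx":0,"ty":0,"tz":0,"wx":0,"wy":0,"wz":0},{"tx":0,"ty":0,"tz":0,"wx":0,"wy":0,"wz":0},{"tx":0,"ty":0,"tz":0,"wx":0,"wy":0,"wz":0},{"tx":0,"ty":0,"tz":0,"wx":0,"wy":0,"wz":0},{"tx":0,"ty":0,"tz":0,"wx":0,"wy":0,"wz":0},{"tx":0,"ty":0,"tz":0,"wx":0,"wy":0,"wz":0}]' 60; python3 -m handwheel '[{"tx":0,"ty":0,"tz":-10,"wx":0,"wy":0,"wz":0},{"tx":0,"ty":0,"tz":-25,"wx":0,"wy":0,"wz":0},{"tx":0,"ty":0,"tz":-40,"wx":0,"wy":0,"wz":0},{"tx":0,"ty":0,"tz":-45,"wx":0,"wy":0,"wz":0},{"tx":0,"ty":0,"tz":-45,"wx":0,"wy":0,"wz":0},{"tx":0,"ty":0,"tz":-45,"wx":0,"wy":0,"wz":0},{"tx":0,"ty":0,"tz":0,"wx":0,"wy":0,"wz":0},{"tx":0,"ty":0,"tz":0,"wx":0,"wy":0,"wz":0}]'
python3 - <<'E'
from h import *
c,i=snap('wrist','w9.png'); im=i.astype(int)
m=((im[:,:,0]>200)&(im[:,:,1]>90)&(im[:,:,1]<190)&(im[:,:,2]<70)).astype(np.uint8)
n,l,s,ce=cv2.connectedComponentsWithStats(m);k=1+s[1:,4].argmax();x,y,w,h,a=s[k];print(s[k])
print('head top corners',atz(c,x,y,.042),atz(c,x+w,y+h,.043)); st()
print('expected head end / near end', proj(c,[[.439,.465,.042],[.439,.419,.043]]))
E
```

```text
time: 22.8
tool_pos: [0.4394, 0.3806, 0.0265]
ee_rot: [0.706, 0.708, 0.0, 0.0]
contact_force: [-0.1, -0.2, -0.1]
gripper_width: 0.0602
gripper_force: 0.0
time: 23.6
tool_pos: [0.4402, 0.3811, 0.2393]
ee_rot: [0.706, 0.708, 0.002, 0.0]
contact_force: [0.5, -0.1, -0.1]
gripper_width: 0.0598
gripper_force: 0.0
[252 100  38  48 250]
head top corners [0.42153511 0.46548284 0.042     ] [0.45743728 0.4214105  0.043     ]
23.65 [0.4393 0.3806 0.2369] 
 [[-0.003  1.     0.   ]
 [ 1.     0.003  0.   ]
 [ 0.     0.    -1.   ]] [-0.8  0.5 -0.6] 0.05969409361652606 0.0
expected head end / near end [[270.81392801 100.56888765]
 [270.75761057 150.48183509]]
```

The head lies exactly where it should on the crate floor, with the fingers clear, so I'm handing in.

```bash
python3 -c "from bench import finish_job; print(finish_job())"
```

```text
the job is handed in; nothing more can be done
None
```

The auger was twisted off the spindle, laid on its side on the worktop and let go, then regrasped across its body and left lying flat in the blue crate; the job is handed in at about 24 s, though the hand-in returned no verdict.

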